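Load the flanged cartridge into the analyser's slotted dock

TASK

Load the flanged cartridge into the analyser's dock: stand it upright on the front of the sprung tray, press it down just enough for its foot flange to pass under the slotted plate, and slide it in along the slot until it is fully home. Then let go, leaving it upright and held under the plate by the spring. Never force it: push it with less than about 20 N on the way in and do not ram it against the end, keep the gripper off the dock and leave the other things on the bench where they are.

Things in the scene. Friction and masses are not known exactly. Their poses are not given: they have to be found in the camera images.
- cartridge_center (a point): Centre (half-way up) of the loose white flanged cartridge, 76 mm tall, 60-130 g, upright on the bench. From the bottom: round foot flange 40 mm across, 6 mm thick, upper edge sharp; round barrel 24 mm across from 6 to 68 mm height; nozzle 14 mm across on top. z is its long axis, up. Two similar white vials near it have no flange: not wanted.
- flange (a point): Centre of the underside of the cartridge's flange, 38 mm below the cartridge's centre, z up along its axis.
- dock: Cartridge dock fixed to the bench. Origin at bench level; x is the way the cartridge slides in, y left of it, z up. Grey foot 100 mm wide, x -105 to +130 mm. On it a head (tray, slotted plate, cheeks) set by hand: all of it may stand up to 12 mm higher or lower than stated, unmeasured, to be felt; it stays put. Blue housing behind, x 55 to 130 mm, 87 mm high.
- landing (a point): Point over the front of the dock's aluminium tray, dock x -75, y 0 mm, at the tray's nominal unloaded top, 40 mm up (head setting +-12). A cartridge set here is clear of the plate. Tray: slippery, 52 mm wide, dock x -105 to +40 mm; sprung, sinks level: about 3 N to start, then 1.1 N per mm, hard stop at 5 mm (8.5 N). Axes as dock.
- mouth (a point): Front of the slotted plate's mouth, on its underside: dock x -44, y 0, z nominal 43.5 mm (head setting +-12), 3.5 mm above the unloaded tray: the flange passes only with the tray pressed 2.5 to 5 mm down. Slippery steel plate 8 mm thick. Slot: 46 mm wide here, narrowing to 26.5 mm at dock x -20, its end at x +22 mm, where a stop block rises 8 mm above the plate. Axes as dock.
- seat (a point): Dock x +10, y 0, z nominal 37.5 mm: where the flange's underside centre is when the barrel meets the slot's end and the spring holds the flange up against the plate (head setting +-12 mm in height). Plate and the white cheeks beside it reach dock x +50, y +-41 mm, tops flush at nominal 51.5 mm. Axes as dock.
Not all that is in view belongs to the job. What is shaped like the part that bears cartridge_center but pink is not meant.

How it is judged:
By the outcome, as a careful person would: the job done as asked, in the order asked, and still so for the second after the job is handed in, with the robot touching nothing.
It also fails if it takes over 54 s, if anything falls off the work surface, if the arm or the gripper's body presses on something with over 40 N, if the wrist force passes 120 N, or if a joint passes its speed limit or range.

ROBOT

A 6-joint arm with a two-finger parallel gripper is mounted at the origin on the work surface. World frame = base frame: x ahead of the robot, y to its left, z up, the work surface at z = 0. Lengths are in mm, angles in rad, forces in N, time in s.
With the tool pointing down it reaches from about 275 to 1000 mm from the base axis. Payload 8.4 kg.
Tool frame: the origin (TCP) lies at the very end of the fingers, on their centre line; the grasp point (between the pads) lies 19 mm behind it; z points along the fingers, y is the direction in which the jaws open and shut (so a half turn about z gives the same grasp; the last joint's range is limited). The gripper opens to 85 mm and grips with 20 to 120 N. Pads are 22 mm wide; open, the fingers measure 114 mm over their backs; the gripper's body (76 mm by 85 mm) begins 54 mm behind the grasp point. The pads swing forward as they close: fully open they stand 13 mm farther back than shut.
Start: joints at [1.139, 0.353, 1.633, -0, 1.155, -0.002], TCP at [260.43, 568.159, 231.281] pointing down, gripper open.
Joint ranges: [-2.63, 2.63], [-0.92, 2.1], [0.06, 2.66], [-1.3, 4.44], [0, 2.69], [-3.02, 3.02]. Speed limits (rad/s): [2.22, 2.22, 2.79, 3.14, 3.14, 3.14].

INTERFACE

Orientations are given as [roll, pitch, yaw] about the fixed x, y, z axes, in that order (R = Rz(yaw) Ry(pitch) Rx(roll)).
In Python, from rig import r gives the robot as it stands.
- The arm moves only by the tool jog_arm, never from a script. Its argument "increments" is text: rows parted by semicolons, each of 7 numbers parted by spaces: the shift along the tool's x, y, z in cm, then the turn, a rotation vector about the tool's x, y, z in rad, then the opening, from -1 (shut) to 1 (fully open). A call has exactly 8 rows; each row shifts and turns the commanded pose from where the row before left it, along the tool's axes as they then stand; what a row does not reach is not made up. A row lasts 1/10 s, in which the tool goes at most 50 mm and 8.59 degrees, less where a joint would pass 70% of its speed; a pose out of reach is approached as far as the arm can. A call with a gripper value outside its range is refused whole. The fingers move at their own pace and stop on an object; "squeeze" is the grip in N (left out, the last holds). Time passes only in rows, so rows that do not move let the fingers close, or fill a call up. It gives the time, the measured TCP pose, the force and the opening at its end, in the units of the state.
- r.sense(): the state, without advancing time (a new reading comes with each control period).
- r.grab_frame(name): name is "side" or "top"; returns the picture (384x512x3 uint8, red, green, blue); there is no depth.
- r.camera_info(name): a dict with "K" (3x3 intrinsics, pixels), "rvec" (rotation vector, rad) and "tvec" (3), from world to camera coordinates, as OpenCV has them. Camera axes: x right, y down, z forward; pixel columns grow to the right and rows downward; lengths in mm; the calibration is good to about 2 mm. A picture is of the moment at which its call begins. camera_info takes no time and is no camera call.
- r.sign_off(): hands the job in, once; it reports no verdict.
The state is a dict: "clock": time; "qpos": joint angles; "qvel": joint speeds; "joint_efforts": joint torques, N m; "eef_pos": TCP position; "tcp_rot": TCP orientation; "contact_force": force on the tool from outside, world axes, zero at the start; "wrist_torque": the same for the moment, N m; "opening": opening from 0.0 (shut) to 1.0 (fully open).
Only numpy, scipy, OpenCV 4.12 (cv2) and the standard library are available. Lean on these libraries where they do the work, as an engineer would, in place of code of your own. Each camera call takes 0.05 s, during which the arm holds its last target.

## Working session

There is one attempt and no reset: what is moved stays moved. The work goes in short steps, Python scripts to look and compute and a tool call to move; the robot and the scene stay as the last step left them, time stands still between calls to the robot, and variables do not carry over. Pictures are saved under pics/ and viewed, and the job is handed in when it is done.

Besides the shell and the picture viewer there is one more tool, called after "Emit:" by a JSON object that holds its "api" and its "payload". jog_arm: Moves the arm, as the interface text tells. Its arguments: {"type":"object","properties":{"increments":{"type":"string"},"squeeze":{"type":"number"}},"required":["increments"]}

```bash
mkdir -p pics; ls
python3 - <<'E'
from rig import r
import cv2,numpy as np
for n in("side","top"):
    im=r.grab_frame(n); cv2.imwrite(f"pics/{n}0.png",cv2.cvtColor(im,cv2.COLOR_RGB2BGR))
    c=r.camera_info(n); R=cv2.Rodrigues(np.array(c["rvec"],float))[0]; print(n,c["K"],R.round(3).tolist(),(-R.T@np.array(c["tvec"]).ravel()).round(1))
print(r.sense())
E
```

```text
pics
side [[429.60352274   0.         255.16139944]
 [  0.         429.60352274 188.48808823]
 [  0.           0.           1.        ]] [[-0.998, -0.063, -0.012], [-0.04, 0.749, -0.662], [0.051, -0.66, -0.749]] [484.3 533.2 715.6]
top [[367.86109711   0.         252.57193491]
 [  0.         367.86109711 195.22186191]
 [  0.           0.           1.        ]] [[0.01, -1.0, -0.022], [-0.998, -0.008, -0.065], [0.065, 0.022, -0.998]] [464.8 -25.2 747.7]
{'clock': 0.1, 'qpos': array([ 1.13855324e+00,  3.53602770e-01,  1.63406910e+00,  2.54683250e-05,
        1.15520186e+00, -2.40587749e-03]), 'qvel': array([ 0.00069908, -0.00184606, -0.00130111, -0.00093878, -0.00103108,
        0.00044785]), 'joint_efforts': array([ 1.71510437e-03, -6.06358123e+01, -3.42819035e+01,  2.62348194e-04,
        3.99133743e-03,  7.16784098e-05]), 'eef_pos': array([260.26555996, 567.75267342, 230.61784759]), 'tcp_rot': array([-3.14031164e+00, -2.63692147e-05,  2.71174513e+00]), 'contact_force': array([0.04432809, 0.782738  , 0.37455035]), 'wrist_torque': array([0.02329172, 0.01305554, 0.01135985]), 'opening': 1.0034957224782957}
```

View pics/side0.png

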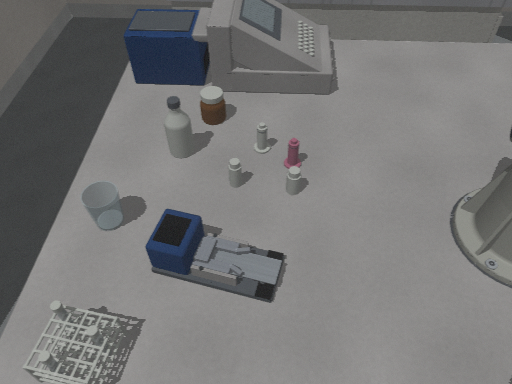

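View pics/top0.png

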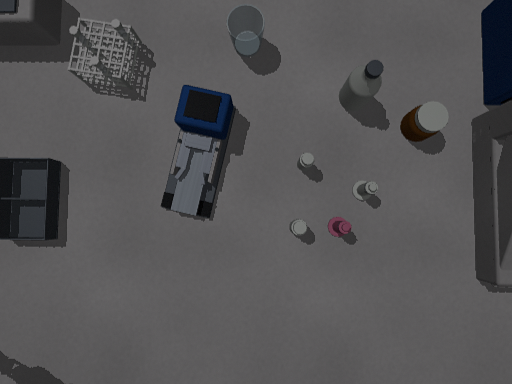

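Both views show four upright candidates.
- **White, with flange:** side (262,138), top (366,189).
- **White vials, no flange:** side (235,172) / top (307,160), and side (293,180) / top (299,228).
- **Pink, flanged:** side (293,152), top (340,227). Not meant.

I choose the flanged white one and will check it in a crop. The dock is at side (215,258), top (200,150).

Run:
```python
import cv2,numpy as np
s=cv2.imread("pics/side0.png");t=cv2.imread("pics/top0.png")
g=lambda i:np.clip(i.astype(float)*1.6,0,255).astype(np.uint8)
a=cv2.resize(g(s[110:205,215:315]),(400,380),interpolation=cv2.INTER_CUBIC)
b=cv2.resize(g(t[140:240,290:390]),(400,380),interpolation=cv2.INTER_CUBIC)
cv2.imwrite("pics/c1.png",np.hstack([a,b]))
a=cv2.resize(g(s[205:305,145:295]),(800,533),interpolation=cv2.INTER_CUBIC);cv2.imwrite("pics/c2.png",a)
b=cv2.resize(g(t[80:225,150:250]),(413,600),interpolation=cv2.INTER_CUBIC);cv2.imwrite("pics/c3.png",b)
```

```text
(no output)
```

View pics/c1.png

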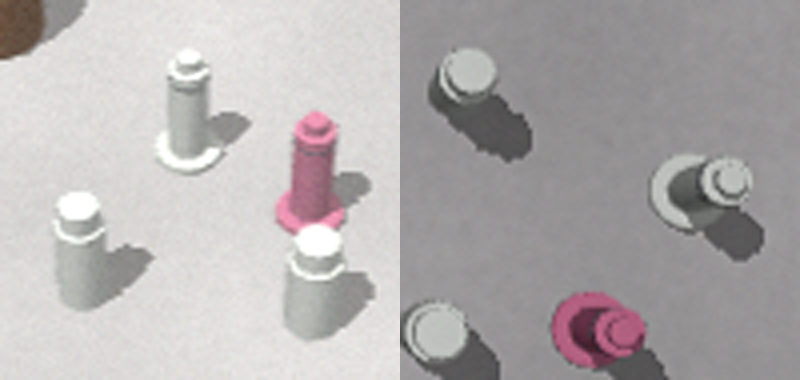

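View pics/c2.png

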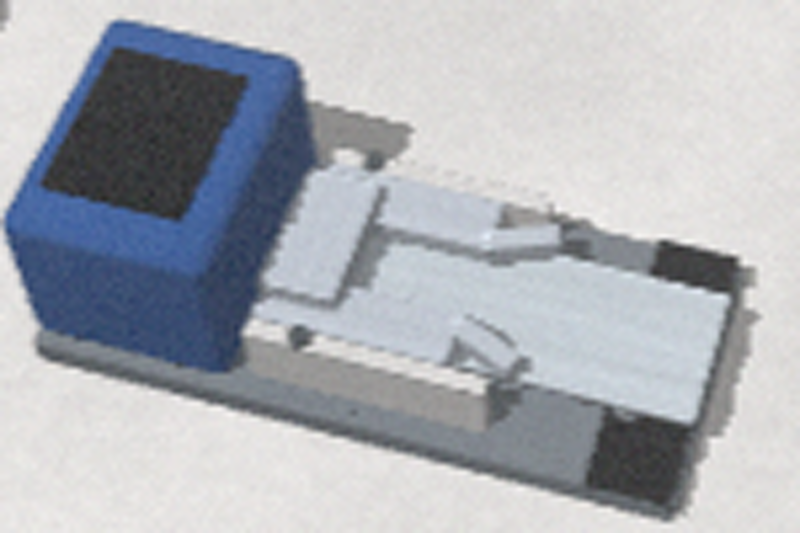

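View pics/c3.png

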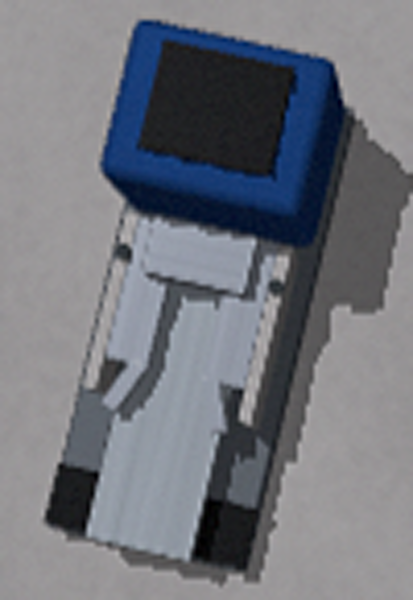

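The crop confirms it: only the piece at side (262,138) / top (366,189) is white with a foot flange. Next I measure it and the dock.

```bash
cat > h.py <<'E'
import cv2,numpy as np
from rig import r
C={}
for n in("side","top"):
    c=r.camera_info(n);K=np.array(c["K"],float);rv=np.array(c["rvec"],float).ravel();t=np.array(c["tvec"],float).ravel();R=cv2.Rodrigues(rv)[0]
    C[n]=(K,rv,t,R,K@np.c_[R,t])
def tri(ps,pt):
    X=cv2.triangulatePoints(C["side"][4],C["top"][4],np.array(ps,float).reshape(2,1),np.array(pt,float).reshape(2,1)).ravel();X=X[:3]/X[3]
    e=[np.linalg.norm(proj(n,X)-p) for n,p in(("side",ps),("top",pt))]
    return X,np.round(e,2)
def proj(n,X):
    K,rv,t,R,P=C[n]; return cv2.projectPoints(np.array(X,float).reshape(-1,1,3),rv,t,K,None)[0].reshape(-1,2).squeeze()
def ray(n,p,z):
    K,rv,t,R,P=C[n]; d=R.T@np.linalg.solve(K,[p[0],p[1],1]); o=-R.T@t
    return o+d*(z-o[2])/d[2]
E
python3 - <<'E'
from h import *
s=cv2.imread("pics/side0.png");t=cv2.imread("pics/top0.png")
for n,im,(x0,y0,x1,y1) in(("side",s,(252,118,275,156)),("top",t,(350,176,382,204))):
    c=im[y0:y1,x0:x1].astype(int).sum(2)//3
    print(n,x0,y0);print("\n".join(" ".join("%3d"%v for v in row) for row in c))
def crop(im,x0,y0,w,h,f,out):
    a=cv2.resize(np.clip(im[y0:y0+h,x0:x0+w]*1.6,0,255).astype(np.uint8),(w*f,h*f),interpolation=cv2.INTER_NEAREST)
    for k in range(0,w,5): cv2.putText(a,str(x0+k),(k*f,8),0,.3,(0,0,255)) ; a[:,k*f]=(a[:,k*f]*.7).astype(np.uint8)
    for k in range(0,h,5): cv2.putText(a,str(y0+k),(0,k*f+8),0,.3,(0,0,255)) ; a[k*f]=(a[k*f]*.7).astype(np.uint8)
    cv2.imwrite(out,a)
crop(s,222,240,66,58,12,"pics/d1.png")
crop(t,158,160,66,60,10,"pics/d2.png")
crop(s,184,228,72,58,11,"pics/d3.png")
crop(t,165,125,66,60,10,"pics/d4.png")
E
```

```text
side 252 118
141 140 141 142 141 141 142 140 141 142 143 145 144 144 144 145 144 146 145 143 142 139 138
144 141 143 144 140 142 141 141 142 141 141 142 139 145 142 141 143 142 143 142 142 140 139
143 139 139 142 141 141 140 143 141 140 144 142 143 142 141 143 139 143 141 143 142 144 142
141 143 143 143 143 143 141 140 141 142 145 142 144 144 143 142 142 142 145 142 145 142 143
140 139 142 140 143 146 144 145 147 156 155 149 142 142 143 144 142 143 144 142 145 138 141
140 139 141 141 142 142 143 151 164 161 159 161 159 141 142 142 140 142 139 144 140 142 140
140 138 143 144 141 142 144 151 162 164 163 164 156 143 142 141 143 139 142 142 139 143 140
141 140 140 141 139 151 155 133 158 162 162 156 123 115 141 139 139 141 140 140 142 141 140
141 141 139 141 142 156 152 130 118 113 106  99  92 103 112 128 141 140 141 141 140 140 140
141 140 141 140 143 148 151 123 116 113 105 100 101 131 156 137 139 139 142 142 141 143 138
141 140 137 142 137 142 162 157 133 121 132 139 161 156 134 126 141 141 142 142 138 142 140
140 138 140 140 128  97 125 158 166 163 162 162 153 117  90 107 139 140 137
[... 5304 characters left out ...]
  67  61  55  55  55  55  56  55  56  55  53  52  88  98  96
 94  93  93  92  93  92  95  64  70  88 100 108 112  72  65  65  60  54  54  54  55  55  54  54  55  55  56  54  54  52  87  97
 93  93  93  94  92  92  93  95  94  66  64  57  62  66  66  67  52  55  54  54  54  55  53  56  56  57  55  54  54  53  51  95
 93  94  93  94  93  92  93  93  95  95  95  68  65  65  96  98  56  54  55  55  54  56  55  57  55  55  55  55  54  54  52  97
 95  94  93  93  93  93  91  92  94  93  94  96  96  95  96  96  70  54  55  54  55  55  55  55  55  56  54  54  55  55  53  97
 94  94  93  92  93  92  92  92  91  92  94  95  93  94  94  94  98  70  54  55  54  56  56  56  56  57  54  55  55  54  50  96
```

View pics/d1.png

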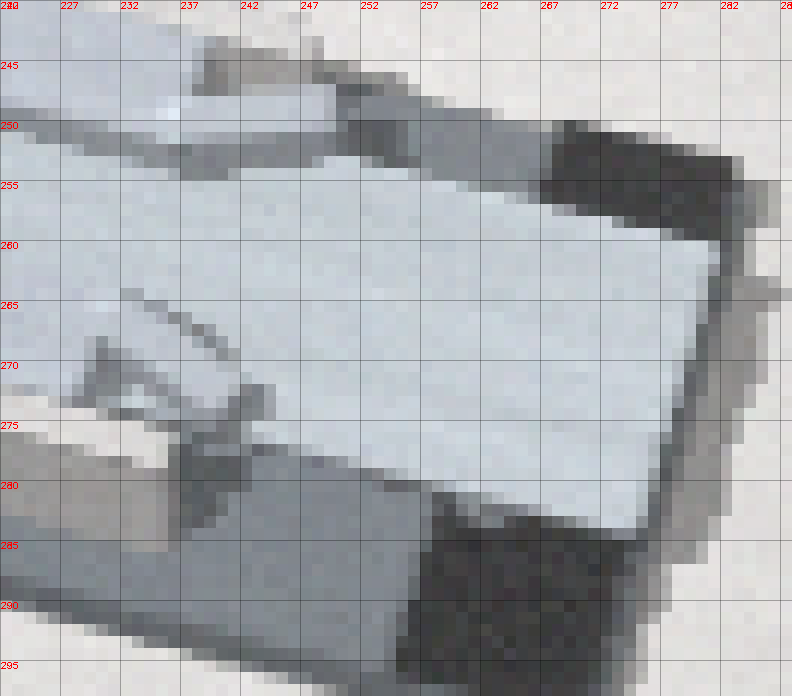

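View pics/d2.png

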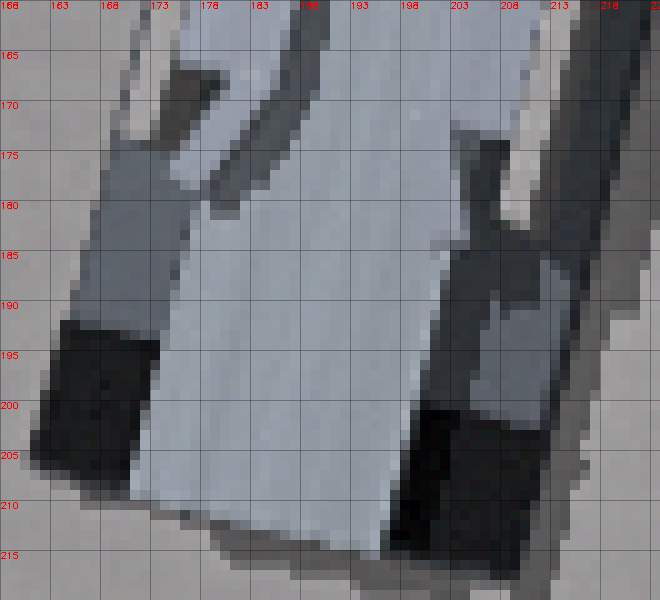

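View pics/d3.png

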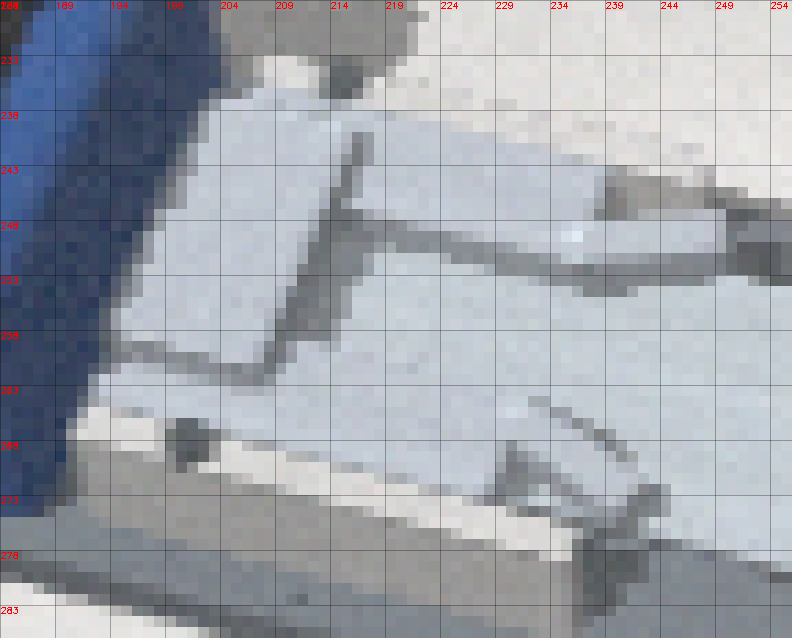

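View pics/d4.png

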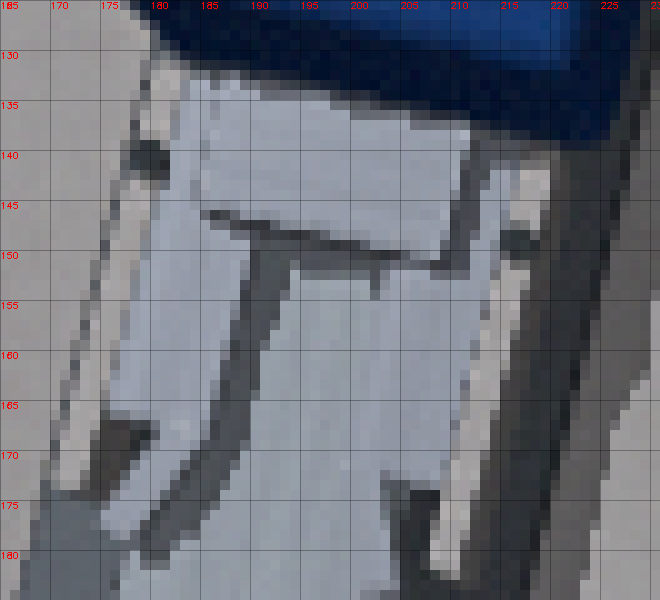

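```bash
cat > m.py <<'E'
from h import *
P={"trayL":((274.6,284.1),(170.7,209.5)),"trayR":((281.5,259.5),(195.8,215.3)),
"blockL":((207.3,261.6),(184.8,145.7)),"blockR":((215.6,239.3),(208.5,150.5)),"cheekLfo":((236.5,278.5),(170.6,173.3)),
"nozzle":((262.3,123.3),(372.8,186.3)),"collar":((262,126.5),(371.3,186.6))}
X={}
for k,v in P.items():
    X[k],e=tri(*v); print(k,X[k].round(1),e)
a=(X["trayL"]+X["trayR"])/2;b=(X["blockL"]+X["blockR"])/2
print("mid",a,b,np.linalg.norm((b-a)[:2]),"yaw",np.arctan2(*(b-a)[[1,0]]))
for p,q in(("trayR","trayL"),("blockR","blockL")):
    d=X[q]-X[p];print(p,np.linalg.norm(d[:2]),"yaw",np.arctan2(-d[0],d[1]))
# cartridge flange by ellipse of white mask at z=6 in top
t=cv2.imread("pics/top0.png").astype(int);s=cv2.imread("pics/side0.png").astype(int)
# flange outer-left boundary points from the top view (col at row) read from the grey table, thr ~105
pts=[]
for row in range(180,200):
    line=t[row,350:366].mean(1)
    k=np.argmax(line>105)
    if line[k]>105: pts.append(ray("top",(350+k-(line[k]-105)/(line[k]-line[k-1]),row),5)[:2])
pts=np.array(pts)
A=np.c_[2*pts,np.ones(len(pts))];sol=np.linalg.lstsq(A,(pts**2).sum(1),rcond=None)[0]
print("circle top",sol[:2],np.sqrt(sol[2]+sol[:2]@sol[:2]))
# side: flange mask
pts=[]
for c in range(255,270):
    col=s[144:156,c].mean(1);k=[i for i in range(12) if col[i]>145]
    if k:
        i=k[-1]; pts.append(ray("side",(c,144+i+(col[i]-140)/(col[i]-col[i+1]) ),6)[:2])
pts=np.array(pts);A=np.c_[2*pts,np.ones(len(pts))];sol=np.linalg.lstsq(A,(pts**2).sum(1),rcond=None)[0]
print("circle side",sol[:2],np.sqrt(sol[2]+sol[:2]@sol[:2]))
# foot rim ctrs
print("foot L",ray("top",(160.7,206.3),12),"foot",ray("top",(209.5,217.5),12))
E
python3 m.py
```

```text
trayL [482.1 152.   26.4] [0.1  0.13]
trayR [471.1 101.7  29. ] [0.13 0.17]
blockL [605.7 123.2  44.1] [0.13 0.17]
blockR [596.   76.3  47.9] [0.07 0.1 ]
cheekLfo [551.1 151.1  38.1] [0.66 0.81]
nozzle [ 525.1 -228.3   77.5] [0.5  0.86]
collar [ 525.6 -228.6   67.8] [0.43 0.73]
mid [476.61349194 126.85208165  27.70735624] [600.8470918   99.72023508  46.01331561] 127.16180414206644 yaw -0.21501773006822883
trayR 51.49029071719096 yaw -0.2158773166754567
blockR 47.87237763603939 yaw -0.20451190571783437
circle top [ 526.57558614 -229.29697918] 19.314550163791065
circle side [ 525.90143221 -229.08009598] 19.92752453663708
foot L [488.97884698 175.91434336  12.        ] foot [467.44703645  77.08305462  12.        ]
```

Measurements so far:
- **Cartridge:** axis at about (526,-229). The triangulated top is at 77, and the flange circle radius of 19–20 mm fits.
- **Tray and head:** tray top measures about 28 and stop block top about 46–47, so the head sits roughly 12 mm low.
- **Dock:** yaw about -0.215. Tray front to block measures 127.2 mm against 127 expected.

Now I reach for the cartridge.

```bash
cat > go.py <<'E'
import sys,numpy as np
from rig import r
from scipy.spatial.transform import Rotation as Ro
def delta(p,yaw):
    s=r.sense();R=Ro.from_euler("xyz",s["tcp_rot"]);T=Ro.from_euler("xyz",[np.pi,0,yaw])
    print("t",s["clock"],"pos",s["eef_pos"].round(2),"rpy",s["tcp_rot"].round(4),"F",s["contact_force"].round(2),"op",round(s["opening"],3))
    print("final-frame shift cm",(T.inv().apply(np.array(p)-s["eef_pos"])/10).round(3),"start-frame",(R.inv().apply(np.array(p)-s["eef_pos"])/10).round(3),"rotvec",(R.inv()*T).as_rotvec().round(4))
if __name__=="__main__":
    a=[float(x) for x in sys.argv[1:]]; delta(a[:3],a[3])
E
python3 go.py 526 -229 130 2.927
python3 -c "
from h import *
for n,p in (('pink',(336,227)),('v1',(306,163)),('v2',(298,229))): print(n,ray('top',p,3).round(0))"
```

```text
t 0.1 pos [260.27 567.75 230.62] rpy [-3.1403 -0.      2.7117] F [0.04 0.78 0.37] op 1.003
final-frame shift cm [-42.931 -72.189  10.062] start-frame [-57.36  -61.34   10.139] rotvec [-1.300e-03 -2.000e-04 -2.153e-01]
pink [ 451. -177.    3.]
v1 [ 580. -117.    3.]
v2 [ 446. -101.    3.]
```

Emit:
{"api": "jog_arm", "payload": {"increments": "0 0 0 0 0 -0.1075 1; 0 0 0 0 0 -0.1075 1; -2.3 -3.9 0 0 0 0 1; -2.3 -3.9 0 0 0 0 1; -2.3 -3.9 0 0 0 0 1; -2.3 -3.9 0 0 0 0 1; -2.3 -3.9 0 0 0 0 1; -2.3 -3.9 0 0 0 0 1", "squeeze": 50}}

```text
clock: 0.9
eef_pos: [345.4, 308.3, 231.1]
tcp_rot: [-3.141, -0.0, 2.927]
contact_force: [1.0, 0.1, 0.5]
opening: 1.001
```

Emit:
{"api": "jog_arm", "payload": {"increments": "-2.3 -3.9 0 0 0 0 1; -2.3 -3.9 0 0 0 0 1; -2.3 -3.9 0 0 0 0 1; -2.3 -3.9 0 0 0 0 1; -2.3 -3.9 0 0 0 0 1; -2.3 -3.9 0 0 0 0 1; -2.3 -3.9 0 0 0 0 1; 0 0 0 0 0 0 1"}}

```text
clock: 1.7
eef_pos: [445.7, 4.7, 231.3]
tcp_rot: [-3.14, 0.001, 2.922]
contact_force: [0.8, 0.6, -0.1]
opening: 1.004
```

```bash
python3 go.py 526 -229 130 2.927
```

```text
t 1.7 pos [445.69   4.75 231.32] rpy [-3.1404e+00  1.1000e-03  2.9221e+00] F [ 0.81  0.55 -0.11] op 1.004
final-frame shift cm [-12.824 -21.129  10.132] start-frame [-12.916 -21.054  10.171] rotvec [-0.0012  0.0011 -0.0049]
```

Emit:
{"api": "jog_arm", "payload": {"increments": "-2.14 -3.52 0 0 0 0 1; -2.14 -3.52 0 0 0 0 1; -2.14 -3.52 0.5 0 0 0 1; -2.14 -3.52 1.5 0 0 0 1; -2.14 -3.52 2 0 0 0 1; -2.14 -3.52 2 0 0 0 1; 0 0 2 0 0 0 1; 0 0 2 0 0 0 1"}}

```text
clock: 2.5
eef_pos: [524.9, -225.2, 129.9]
tcp_rot: [3.141, -0.001, 2.925]
contact_force: [0.0, 0.5, -0.1]
opening: 0.997
```

```bash
python3 go.py 526 -229 30 2.927
python3 - <<'E'
from h import *
for n in("side","top"):
    im=r.grab_frame(n); cv2.imwrite(f"pics/{n}1.png",cv2.cvtColor(im,cv2.COLOR_RGB2BGR))
s=cv2.imread("pics/side1.png")[70:210,190:340];t=cv2.imread("pics/top1.png")[120:260,280:430]
cv2.imwrite("pics/e1.png",cv2.resize(np.hstack([s,t]),(800,373)))
E
```

```text
t 2.5 pos [ 524.9  -225.18  129.93] rpy [ 3.1413e+00 -8.0000e-04  2.9252e+00] F [ 0.04  0.55 -0.06] op 0.997
final-frame shift cm [-0.189 -0.349  9.993] start-frame [-0.198 -0.352  9.993] rotvec [ 0.0003 -0.0008 -0.0018]
```

View pics/e1.png

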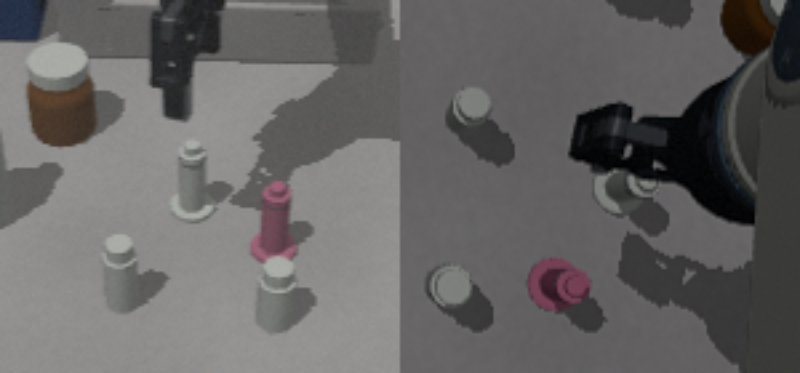

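The picture shows the gripper above the flanged white cartridge (crop (190,180)), with pink and the vials clear. I descend now.

Emit:
{"api": "jog_arm", "payload": {"increments": "-0.19 -0.35 0 0 0 0 1; 0 0 1.5 0 0 0 1; 0 0 1.5 0 0 0 1; 0 0 1.5 0 0 0 1; 0 0 1.5 0 0 0 1; 0 0 1 0 0 0 1; 0 0 0.5 0 0 0 1; 0 0 0 0 0 0 1"}}

```text
clock: 3.4
eef_pos: [525.6, -228.3, 55.4]
tcp_rot: [3.141, -0.001, 2.927]
contact_force: [0.5, 0.3, 0.2]
opening: 0.996
```

```bash
python3 go.py 526 -229 30 2.927
python3 - <<'E'
from h import *
for n in("side","top"):
    im=r.grab_frame(n); cv2.imwrite(f"pics/{n}2.png",cv2.cvtColor(im,cv2.COLOR_RGB2BGR))
s=cv2.imread("pics/side2.png")[70:210,190:340];t=cv2.imread("pics/top2.png")[120:260,280:430]
cv2.imwrite("pics/e2.png",cv2.resize(np.hstack([s,t]),(800,373)))
E
```

```text
t 3.4 pos [ 525.59 -228.28   55.37] rpy [ 3.1413e+00 -1.4000e-03  2.9268e+00] F [0.48 0.26 0.18] op 0.996
final-frame shift cm [-0.055 -0.062  2.537] start-frame [-0.059 -0.063  2.537] rotvec [ 0.0003 -0.0014 -0.0002]
```

View pics/e2.png

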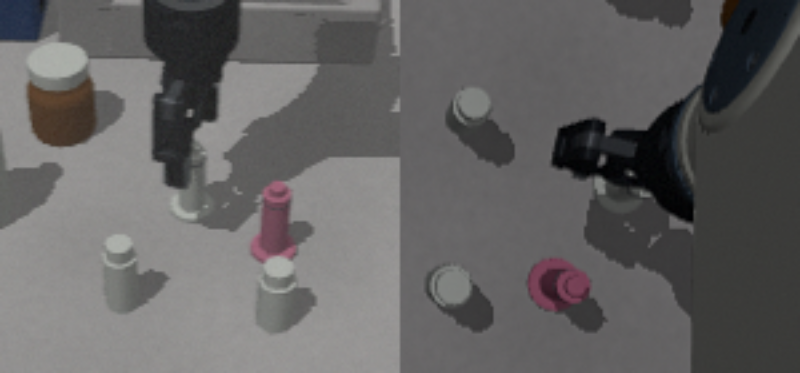

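```bash
python3 -c "
from h import *
for d in (42,57): 
  for x in (-11,11):
    X=np.array([525.6,-228.3,68])+d*np.array([.213,.977,0])+x*np.array([.977,-.213,0]); print(d,x,proj('side',X).round(1),proj('top',X).round(1), (proj('side',X)-[190,70])*2.667)"
```

```text
42 -11 [261.3 139.1] [347.5 188.1] [190.28486672 184.36208054]
42 11 [251.9 137.4] [350.  176.5] [165.11279652 179.7592464 ]
57 -11 [259.6 143.5] [339.5 186.3] [185.49354638 196.09880927]
57 11 [250.  141.8] [342.  174.8] [160.09203817 191.39878799]
```

The finger appears where the projection puts it, so alignment is good. I go down and close.

Emit:
{"api": "jog_arm", "payload": {"increments": "-0.05 -0.06 1 0 0 0 1; 0 0 1 0 0 0 1; 0 0 0.5 0 0 0 1; 0 0 0 0 0 0 1; 0 0 0 0 0 0 -1; 0 0 0 0 0 0 -1; 0 0 0 0 0 0 -1; 0 0 0 0 0 0 -1", "squeeze": 50}}

```text
clock: 4.3
eef_pos: [526.6, -229.2, 31.6]
tcp_rot: [-3.141, 0.0, 2.927]
contact_force: [0.2, 0.4, -0.0]
opening: 0.331
```

Emit:
{"api": "jog_arm", "payload": {"increments": "0 0 0 0 0 0 -1; 0 0 0 0 0 0 -1; 0 0 0 0 0 0 -1; 0 0 0 0 0 0 -1; 0 0 0 0 0 0 -1; 0 0 0 0 0 0 -1; 0 0 0 0 0 0 -1; 0 0 0 0 0 0 -1"}}

```text
clock: 5.1
eef_pos: [526.6, -229.2, 31.6]
tcp_rot: [-3.141, 0.0, 2.927]
contact_force: [-2.0, 1.5, 6.6]
opening: 0.269
```

```bash
python3 go.py 526 -229 30 2.927
python3 - <<'E'
from h import *
for n in("side","top"):
    im=r.grab_frame(n); cv2.imwrite(f"pics/{n}3.png",cv2.cvtColor(im,cv2.COLOR_RGB2BGR))
s=cv2.imread("pics/side3.png")[70:210,190:340];t=cv2.imread("pics/top3.png")[120:260,280:430]
cv2.imwrite("pics/e3.png",cv2.resize(np.hstack([s,t]),(800,373)))
E
```

```text
t 5.1 pos [ 526.6  -229.22   31.64] rpy [-3.1415e+00  4.0000e-04  2.9268e+00] F [-2.01  1.53  6.55] op 0.269
final-frame shift cm [0.063 0.009 0.164] start-frame [0.064 0.009 0.164] rotvec [-0.0001  0.0004 -0.0002]
```

View pics/e3.png

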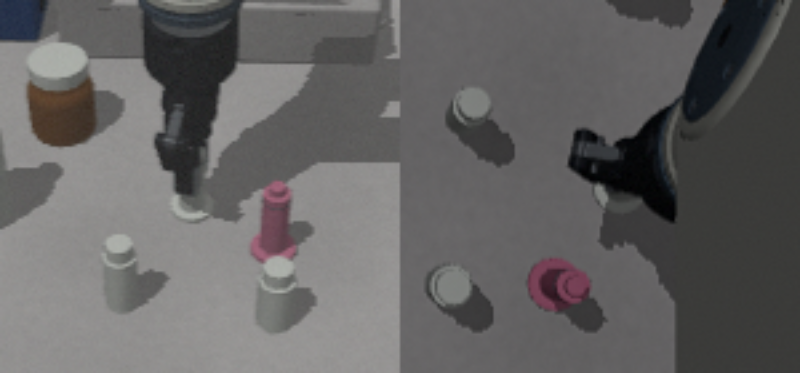

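The grip is on the barrel at opening 0.269, about 23 mm. The bench contact is consistent, so the base sits 31.6 mm under the TCP. I lift.

Emit:
{"api": "jog_arm", "payload": {"increments": "0 0 -0.5 0 0 0 -1; 0 0 -1.5 0 0 0 -1; 0 0 -2.5 0 0 0 -1; 0 0 -2.5 0 0 0 -1; 0 0 -2.5 0 0 0 -1; 0 0 -0.5 0 0 0 -1; 0 0 0 0 0 0 -1; 0 0 0 0 0 0 -1"}}

```text
clock: 6.0
eef_pos: [525.8, -228.9, 130.6]
tcp_rot: [3.141, -0.001, 2.927]
contact_force: [-0.6, -0.8, -1.4]
opening: 0.269
```

```bash
python3 go.py 505.9 120.4 130 2.927
python3 - <<'E'
from h import *
for n in("side","top"):
    im=r.grab_frame(n); cv2.imwrite(f"pics/{n}4.png",cv2.cvtColor(im,cv2.COLOR_RGB2BGR))
s=cv2.imread("pics/side4.png")[50:190,190:340];t=cv2.imread("pics/top4.png")[120:260,280:430]
cv2.imwrite("pics/e4.png",cv2.resize(np.hstack([s,t]),(800,373)))
E
```

```text
t 6.0 pos [ 525.81 -228.92  130.62] rpy [ 3.1414e+00 -1.0000e-03  2.9268e+00] F [-0.65 -0.82 -1.38] op 0.269
final-frame shift cm [ 9.384 33.707  0.062] start-frame [ 9.391 33.705  0.077] rotvec [ 0.0002 -0.001  -0.0002]
```

View pics/e4.png

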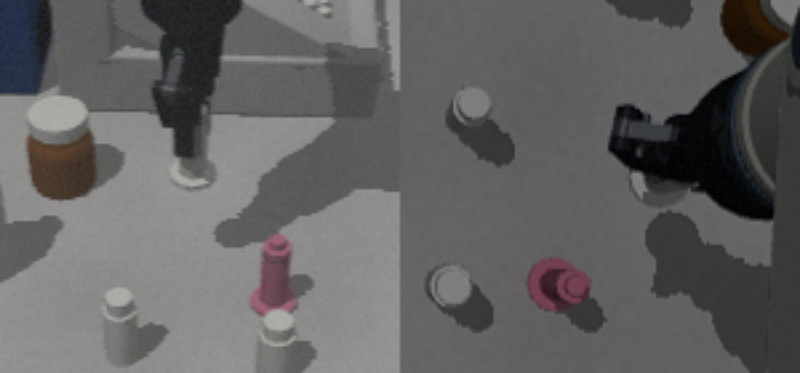

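The cartridge came up with the gripper (flange at crop (193,172)) and hangs upright. Fz of -1.4 fits its weight.

Emit:
{"api": "jog_arm", "payload": {"increments": "0.6 2 0 0 0 0 -1; 1.2 4.3 0 0 0 0 -1; 1.2 4.3 0 0 0 0 -1; 1.2 4.3 0 0 0 0 -1; 1.2 4.3 0 0 0 0 -1; 1.2 4.3 0 0 0 0 -1; 1.2 4.3 0 0 0 0 -1; 1.2 4.3 0 0 0 0 -1"}}

```text
clock: 6.9
eef_pos: [505.9, 105.3, 130.3]
tcp_rot: [-3.141, -0.001, 2.927]
contact_force: [1.7, -0.2, -0.6]
opening: 0.268
```

Emit:
{"api": "jog_arm", "payload": {"increments": "0.4 1.6 0 0 0 0 -1; 0 0 1 0 0 0 -1; 0 0 1 0 0 0 -1; 0 0 1 0 0 0 -1; 0 0 1 0 0 0 -1; 0 0 0 0 0 0 -1; 0 0 0 0 0 0 -1; 0 0 0 0 0 0 -1"}}

```text
clock: 7.7
eef_pos: [506.7, 119.8, 91.5]
tcp_rot: [3.141, 0.0, 2.926]
contact_force: [-0.1, 0.1, -0.4]
opening: 0.266
```

```bash
python3 go.py 505.9 120.4 64 2.927
python3 - <<'E'
from h import *
for n in("side","top"):
    im=r.grab_frame(n); cv2.imwrite(f"pics/{n}5.png",cv2.cvtColor(im,cv2.COLOR_RGB2BGR))
s=cv2.imread("pics/side5.png")[190:310,140:300];t=cv2.imread("pics/top5.png")[80:230,130:280]
cv2.imwrite("pics/e5.png",np.hstack([cv2.resize(s,(427,320)),cv2.resize(t,(320,320))]))
E
```

```text
t 7.7 pos [506.71 119.85  91.53] rpy [3.1414e+00 4.0000e-04 2.9262e+00] F [-0.1   0.11 -0.36] op 0.266
final-frame shift cm [0.091 0.037 2.753] start-frame [0.092 0.036 2.753] rotvec [ 0.0002  0.0004 -0.0008]
```

View pics/e5.png

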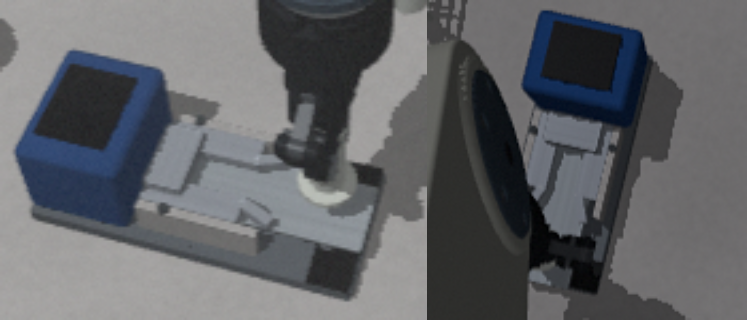

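The cartridge hangs over the front of the tray with its flange at crop (328,185). I lower it until it is near the tray.

Emit:
{"api": "jog_arm", "payload": {"increments": "0.09 0.04 0 0 0 0 -1; 0 0 0.8 0 0 0 -1; 0 0 0.8 0 0 0 -1; 0 0 0.6 0 0 0 -1; 0 0 0.2 0 0 0 -1; 0 0 0 0 0 0 -1; 0 0 0 0 0 0 -1; 0 0 0 0 0 0 -1"}}

```text
clock: 8.6
eef_pos: [505.8, 120.8, 67.5]
tcp_rot: [3.141, 0.0, 2.927]
contact_force: [-0.4, 0.5, -1.4]
opening: 0.273
```

```bash
python3 go.py 505.9 120.4 60 2.927
python3 - <<'E'
from h import *
s0=r.sense();print(s0["contact_force"],s0["wrist_torque"])
for n in("side","top"):
    im=r.grab_frame(n); cv2.imwrite(f"pics/{n}6.png",cv2.cvtColor(im,cv2.COLOR_RGB2BGR))
s=cv2.imread("pics/side6.png")[220:300,205:305]
cv2.imwrite("pics/e6.png",cv2.resize(np.clip(s*1.5,0,255).astype(np.uint8),(750,600),interpolation=cv2.INTER_CUBIC))
E
```

```text
t 8.6 pos [505.79 120.76  67.48] rpy [3.1414e+00 4.0000e-04 2.9268e+00] F [-0.43  0.5  -1.39] op 0.273
final-frame shift cm [-0.018 -0.033  0.748] start-frame [-0.018 -0.033  0.748] rotvec [ 0.0002  0.0004 -0.0002]
[-0.42660135  0.49634622 -1.38726448] [-0.02890973 -0.00249195 -0.02150403]
```

View pics/e6.png

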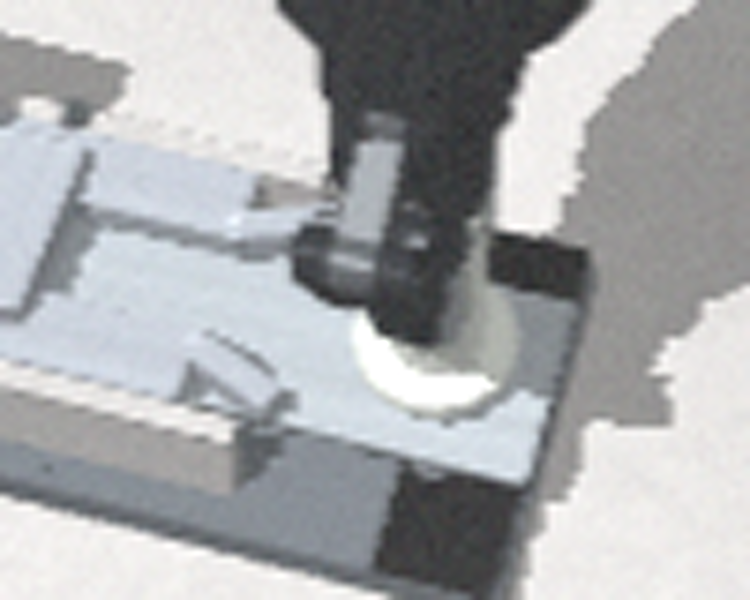

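The cartridge is close above the tray, flange at (435,385) in the crop. Now I feel down.

Emit:
{"api": "jog_arm", "payload": {"increments": "-0.02 -0.03 0.1 0 0 0 -1; 0 0 0.1 0 0 0 -1; 0 0 0.1 0 0 0 -1; 0 0 0.1 0 0 0 -1; 0 0 0.1 0 0 0 -1; 0 0 0 0 0 0 -1; 0 0 0 0 0 0 -1; 0 0 0 0 0 0 -1"}}

```text
clock: 9.5
eef_pos: [505.7, 120.4, 62.3]
tcp_rot: [-3.142, 0.0, 2.927]
contact_force: [0.7, 0.2, -1.7]
opening: 0.27
```

Emit:
{"api": "jog_arm", "payload": {"increments": "0 0 0.05 0 0 0 -1; 0 0 0.05 0 0 0 -1; 0 0 0 0 0 0 -1; 0 0 0 0 0 0 -1; 0 0 0 0 0 0 -1; 0 0 0 0 0 0 -1; 0 0 0 0 0 0 -1; 0 0 0 0 0 0 -1"}}

```text
clock: 10.3
eef_pos: [505.8, 120.4, 61.3]
tcp_rot: [3.142, 0.0, 2.927]
contact_force: [-0.5, 0.3, -1.0]
opening: 0.268
```

Emit:
{"api": "jog_arm", "payload": {"increments": "0 0 0.05 0 0 0 -1; 0 0 0.05 0 0 0 -1; 0 0 0 0 0 0 -1; 0 0 0 0 0 0 -1; 0 0 0 0 0 0 -1; 0 0 0 0 0 0 -1; 0 0 0 0 0 0 -1; 0 0 0 0 0 0 -1"}}

```text
clock: 11.1
eef_pos: [505.8, 120.4, 60.3]
tcp_rot: [3.142, 0.0, 2.927]
contact_force: [0.0, -0.5, 2.7]
opening: 0.268
```

Emit:
{"api": "jog_arm", "payload": {"increments": "0 0 0.05 0 0 0 -1; 0 0 0.05 0 0 0 -1; 0 0 0 0 0 0 -1; 0 0 0 0 0 0 -1; 0 0 0 0 0 0 -1; 0 0 0 0 0 0 -1; 0 0 0 0 0 0 -1; 0 0 0 0 0 0 -1"}}

```text
clock: 11.9
eef_pos: [505.7, 120.4, 59.3]
tcp_rot: [3.142, 0.0, 2.927]
contact_force: [-0.6, 1.0, 3.8]
opening: 0.267
```

Contact shows at TCP z≈60.9 (tray about 29.3), and the spring is responding as described. I press to about 3.7 mm, TCP z≈57.2.

Emit:
{"api": "jog_arm", "payload": {"increments": "0 0 0.05 0 0 0 -1; 0 0 0.05 0 0 0 -1; 0 0 0.05 0 0 0 -1; 0 0 0.06 0 0 0 -1; 0 0 0 0 0 0 -1; 0 0 0 0 0 0 -1; 0 0 0 0 0 0 -1; 0 0 0 0 0 0 -1"}}

```text
clock: 12.7
eef_pos: [505.8, 120.4, 57.3]
tcp_rot: [3.142, 0.0, 2.927]
contact_force: [-0.9, 0.4, 6.1]
opening: 0.266
```

```bash
python3 go.py 543 112.3 57.2 2.927
python3 - <<'E'
from h import *
for n in("side",):
    im=r.grab_frame(n); cv2.imwrite(f"pics/{n}7.png",cv2.cvtColor(im,cv2.COLOR_RGB2BGR))
s=cv2.imread("pics/side7.png")[220:300,205:305]
cv2.imwrite("pics/e7.png",cv2.resize(np.clip(s*1.5,0,255).astype(np.uint8),(750,600),interpolation=cv2.INTER_CUBIC))
s0=r.sense();print(s0["contact_force"],s0["wrist_torque"])
# flange circle on side view: bright edge, lower boundary; plane z=base+6
g=cv2.imread("pics/side7.png").astype(int)
E
```

```text
t 12.7 pos [505.78 120.42  57.29] rpy [3.1415e+00 1.0000e-04 2.9268e+00] F [-0.89  0.36  6.11] op 0.266
final-frame shift cm [-3.81e+00 -1.00e-03  9.00e-03] start-frame [-3.81 -0.    0.01] rotvec [ 0.0001  0.0001 -0.0002]
[-0.44209874  0.04233545  4.87051588] [-0.00249895  0.21784751  0.02893529]
```

View pics/e7.png

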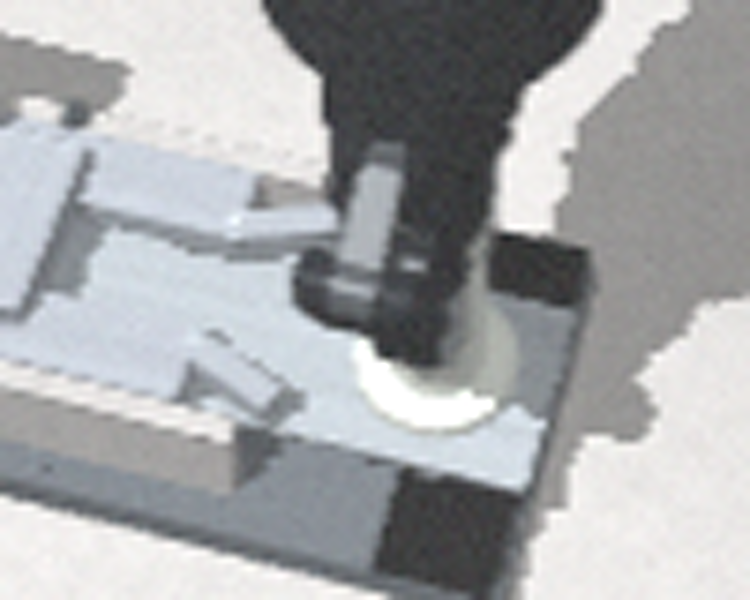

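The tray is depressed and the cartridge upright, with a press force of about 6 N. I slide forward slowly.

Emit:
{"api": "jog_arm", "payload": {"increments": "-0.2 0 0 0 0 0 -1; -0.2 0 0 0 0 0 -1; -0.2 0 0 0 0 0 -1; -0.2 0 0 0 0 0 -1; -0.2 0 0 0 0 0 -1; -0.1 0 0 0 0 0 -1; -0.1 0 0 0 0 0 -1; 0 0 0 0 0 0 -1"}}

```text
clock: 13.55
eef_pos: [517.4, 117.8, 57.2]
tcp_rot: [-3.142, -0.0, 2.927]
contact_force: [-1.0, -0.1, 5.4]
opening: 0.265
```

Emit:
{"api": "jog_arm", "payload": {"increments": "-0.1 0 0 0 0 0 -1; -0.1 0 0 0 0 0 -1; -0.1 0 0 0 0 0 -1; -0.1 0 0 0 0 0 -1; -0.1 0 0 0 0 0 -1; -0.1 0 0 0 0 0 -1; 0 0 0 0 0 0 -1; 0 0 0 0 0 0 -1"}}

```text
clock: 14.35
eef_pos: [523.2, 116.6, 57.2]
tcp_rot: [-3.142, -0.0, 2.927]
contact_force: [-0.8, 0.1, 6.2]
opening: 0.272
```

```bash
python3 go.py 543 112.3 57.2 2.927
python3 - <<'E'
from h import *
for n in("side",):
    im=r.grab_frame(n); cv2.imwrite(f"pics/{n}8.png",cv2.cvtColor(im,cv2.COLOR_RGB2BGR))
s=cv2.imread("pics/side8.png")[220:300,205:305]
cv2.imwrite("pics/e8.png",cv2.resize(np.clip(s*1.5,0,255).astype(np.uint8),(750,600),interpolation=cv2.INTER_CUBIC))
s0=r.sense();print(s0["contact_force"],s0["wrist_torque"])
E
```

```text
t 14.35 pos [523.25 116.56  57.23] rpy [-3.1416e+00 -2.0000e-04  2.9268e+00] F [-0.79  0.11  6.18] op 0.272
final-frame shift cm [-2.02   0.005  0.003] start-frame [-2.02   0.005  0.003] rotvec [-0.     -0.0002 -0.0002]
[-1.40153935  0.04689966  5.48241196] [ 0.0080549   0.29074033 -0.00950873]
```

View pics/e8.png

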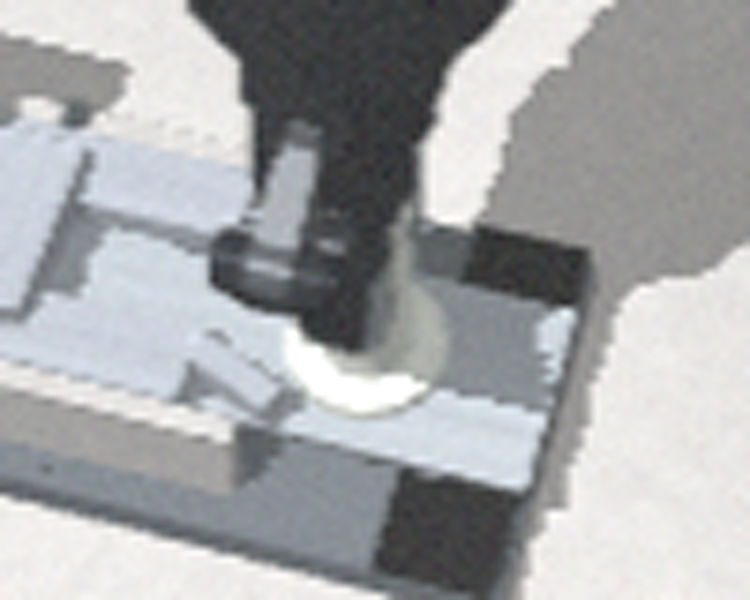

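No resistance so far. The flange is entering the mouth at crop (365,370).

Emit:
{"api": "jog_arm", "payload": {"increments": "-0.1 0 0 0 0 0 -1; -0.1 0 0 0 0 0 -1; -0.1 0 0 0 0 0 -1; -0.1 0 0 0 0 0 -1; -0.1 0 0 0 0 0 -1; 0 0 0 0 0 0 -1; 0 0 0 0 0 0 -1; 0 0 0 0 0 0 -1"}}

```text
clock: 15.2
eef_pos: [528.1, 115.5, 57.3]
tcp_rot: [-3.142, -0.0, 2.927]
contact_force: [-1.7, 0.1, 6.4]
opening: 0.27
```

Emit:
{"api": "jog_arm", "payload": {"increments": "-0.1 0 0 0 0 0 -1; -0.1 0 0 0 0 0 -1; -0.1 0 0 0 0 0 -1; -0.1 0 0 0 0 0 -1; -0.1 0 0 0 0 0 -1; 0 0 0 0 0 0 -1; 0 0 0 0 0 0 -1; 0 0 0 0 0 0 -1"}}

```text
clock: 16.0
eef_pos: [533.0, 114.4, 57.2]
tcp_rot: [-3.142, -0.0, 2.927]
contact_force: [-1.4, 0.1, 5.2]
opening: 0.265
```

```bash
python3 go.py 589.0 102.3 57.2 2.927
python3 - <<'E'
from h import *
for n in("side",):
    im=r.grab_frame(n); cv2.imwrite(f"pics/{n}9.png",cv2.cvtColor(im,cv2.COLOR_RGB2BGR))
s=cv2.imread("pics/side9.png")[220:300,205:305]
cv2.imwrite("pics/e9.png",cv2.resize(np.clip(s*1.5,0,255).astype(np.uint8),(750,600),interpolation=cv2.INTER_CUBIC))
s0=r.sense();print(s0["contact_force"],s0["wrist_torque"])
E
```

```text
t 16.0 pos [532.99 114.45  57.24] rpy [-3.1415e+00 -2.0000e-04  2.9268e+00] F [-1.38  0.13  5.21] op 0.265
final-frame shift cm [-5.731e+00  6.000e-03  4.000e-03] start-frame [-5.731e+00  7.000e-03  3.000e-03] rotvec [-0.     -0.0002 -0.0002]
[-1.52481191 -0.28743017  5.85052012] [-0.04651052  0.27331282 -0.00519457]
```

View pics/e9.png

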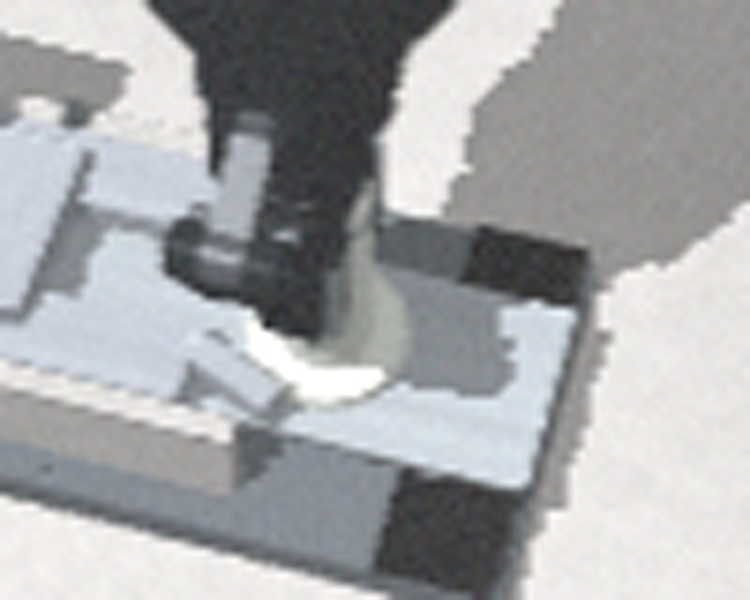

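The flange edge is now under the plate finger (crop (240,370)) and there is no push-back. I continue.

Emit:
{"api": "jog_arm", "payload": {"increments": "-0.15 0 0 0 0 0 -1; -0.15 0 0 0 0 0 -1; -0.15 0 0 0 0 0 -1; -0.15 0 0 0 0 0 -1; -0.15 0 0 0 0 0 -1; 0 0 0 0 0 0 -1; 0 0 0 0 0 0 -1; 0 0 0 0 0 0 -1"}}

```text
clock: 16.85
eef_pos: [540.4, 112.8, 57.3]
tcp_rot: [-3.142, 0.0, 2.927]
contact_force: [-0.7, 0.8, 6.3]
opening: 0.268
```

Emit:
{"api": "jog_arm", "payload": {"increments": "-0.1 0 0 0 0 0 -1; -0.1 0 0 0 0 0 -1; -0.1 0 0 0 0 0 -1; -0.1 0 0 0 0 0 -1; -0.1 0 0 0 0 0 -1; 0 0 0 0 0 0 -1; 0 0 0 0 0 0 -1; 0 0 0 0 0 0 -1"}}

```text
clock: 17.65
eef_pos: [545.2, 111.8, 57.3]
tcp_rot: [-3.142, -0.0, 2.927]
contact_force: [-1.7, 0.2, 6.2]
opening: 0.273
```

```bash
python3 go.py 589.0 102.3 57.2 2.927
python3 - <<'E'
from h import *
for n in("side","top"):
    im=r.grab_frame(n); cv2.imwrite(f"pics/{n}10.png",cv2.cvtColor(im,cv2.COLOR_RGB2BGR))
s=cv2.imread("pics/side10.png")[220:300,195:275];t=cv2.imread("pics/top10.png")[120:220,150:250]
cv2.imwrite("pics/e10.png",cv2.resize(np.clip(np.hstack([cv2.resize(s,(400,400)),cv2.resize(t,(400,400))])*1.5,0,255).astype(np.uint8),(800,400),interpolation=cv2.INTER_CUBIC))
s0=r.sense();print(s0["contact_force"],s0["wrist_torque"])
E
```

```text
t 17.65 pos [545.24 111.77  57.26] rpy [-3.1416e+00 -1.0000e-04  2.9267e+00] F [-1.72  0.18  6.2 ] op 0.273
final-frame shift cm [-4.478  0.007  0.006] start-frame [-4.478  0.008  0.005] rotvec [-0.     -0.0001 -0.0003]
[-1.41383393  0.76047411  5.69228791] [-0.06379346  0.2935309  -0.04939768]
```

View pics/e10.png

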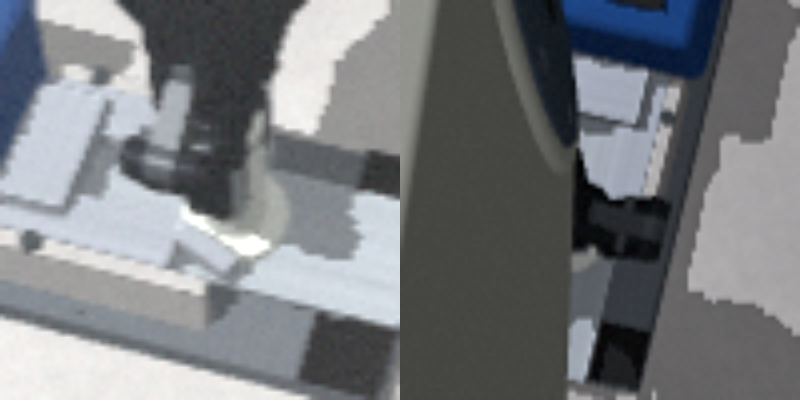

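Emit:
{"api": "jog_arm", "payload": {"increments": "-0.1 0 0 0 0 0 -1; -0.1 0 0 0 0 0 -1; -0.1 0 0 0 0 0 -1; -0.1 0 0 0 0 0 -1; -0.1 0 0 0 0 0 -1; -0.1 0 0 0 0 0 -1; 0 0 0 0 0 0 -1; 0 0 0 0 0 0 -1"}}

```text
clock: 18.55
eef_pos: [551.1, 110.5, 57.3]
tcp_rot: [3.142, -0.0, 2.927]
contact_force: [-1.4, 0.5, 5.6]
opening: 0.268
```

Emit:
{"api": "jog_arm", "payload": {"increments": "-0.1 0 0 0 0 0 -1; -0.1 0 0 0 0 0 -1; -0.1 0 0 0 0 0 -1; -0.1 0 0 0 0 0 -1; 0 0 0 0 0 0 -1; 0 0 0 0 0 0 -1; 0 0 0 0 0 0 -1; 0 0 0 0 0 0 -1"}}

```text
clock: 19.35
eef_pos: [555.0, 109.6, 57.2]
tcp_rot: [-3.142, -0.0, 2.927]
contact_force: [-1.1, 0.0, 5.9]
opening: 0.265
```

Emit:
{"api": "jog_arm", "payload": {"increments": "-0.1 0 0 0 0 0 -1; -0.1 0 0 0 0 0 -1; -0.1 0 0 0 0 0 -1; -0.1 0 0 0 0 0 -1; 0 0 0 0 0 0 -1; 0 0 0 0 0 0 -1; 0 0 0 0 0 0 -1; 0 0 0 0 0 0 -1"}}

```text
clock: 20.15
eef_pos: [558.9, 108.8, 57.3]
tcp_rot: [3.142, -0.0, 2.927]
contact_force: [-1.5, 0.1, 5.3]
opening: 0.268
```

Emit:
{"api": "jog_arm", "payload": {"increments": "-0.1 0 0 0 0 0 -1; -0.1 0 0 0 0 0 -1; -0.1 0 0 0 0 0 -1; -0.1 0 0 0 0 0 -1; -0.1 0 0 0 0 0 -1; 0 0 0 0 0 0 -1; 0 0 0 0 0 0 -1; 0 0 0 0 0 0 -1"}}

```text
clock: 20.95
eef_pos: [563.8, 107.7, 57.3]
tcp_rot: [-3.142, -0.0, 2.927]
contact_force: [-1.5, 0.1, 5.6]
opening: 0.267
```

Emit:
{"api": "jog_arm", "payload": {"increments": "-0.1 0 0 0 0 0 -1; -0.1 0 0 0 0 0 -1; -0.1 0 0 0 0 0 -1; -0.1 0 0 0 0 0 -1; -0.1 0 0 0 0 0 -1; -0.1 0 0 0 0 0 -1; 0 0 0 0 0 0 -1; 0 0 0 0 0 0 -1"}}

```text
clock: 21.75
eef_pos: [569.7, 106.5, 57.3]
tcp_rot: [3.142, -0.0, 2.927]
contact_force: [-1.4, 0.2, 6.4]
opening: 0.264
```

Emit:
{"api": "jog_arm", "payload": {"increments": "-0.1 0 0 0 0 0 -1; -0.1 0 0 0 0 0 -1; -0.1 0 0 0 0 0 -1; -0.1 0 0 0 0 0 -1; -0.1 0 0 0 0 0 -1; -0.1 0 0 0 0 0 -1; 0 0 0 0 0 0 -1; 0 0 0 0 0 0 -1"}}

```text
clock: 22.55
eef_pos: [575.6, 105.2, 57.3]
tcp_rot: [-3.142, -0.0, 2.927]
contact_force: [-1.1, -0.5, 5.9]
opening: 0.27
```

Emit:
{"api": "jog_arm", "payload": {"increments": "-0.1 0 0 0 0 0 -1; -0.1 0 0 0 0 0 -1; -0.1 0 0 0 0 0 -1; -0.1 0 0 0 0 0 -1; -0.1 0 0 0 0 0 -1; 0 0 0 0 0 0 -1; 0 0 0 0 0 0 -1; 0 0 0 0 0 0 -1"}}

```text
clock: 23.35
eef_pos: [580.4, 104.1, 57.3]
tcp_rot: [-3.142, -0.0, 2.927]
contact_force: [-1.1, 1.2, 5.6]
opening: 0.269
```

Emit:
{"api": "jog_arm", "payload": {"increments": "-0.1 0 0 0 0 0 -1; -0.1 0 0 0 0 0 -1; -0.1 0 0 0 0 0 -1; -0.1 0 0 0 0 0 -1; 0 0 0 0 0 0 -1; 0 0 0 0 0 0 -1; 0 0 0 0 0 0 -1; 0 0 0 0 0 0 -1"}}

```text
clock: 24.15
eef_pos: [584.3, 103.3, 57.3]
tcp_rot: [3.142, -0.0, 2.927]
contact_force: [-0.5, 0.0, 6.0]
opening: 0.269
```

```bash
python3 go.py 589.0 102.3 57.2 2.927
python3 - <<'E'
from h import *
for n in("side",):
    im=r.grab_frame(n); cv2.imwrite(f"pics/{n}11.png",cv2.cvtColor(im,cv2.COLOR_RGB2BGR))
s=cv2.imread("pics/side11.png")[210:290,175:275]
cv2.imwrite("pics/e11.png",cv2.resize(np.clip(s*1.5,0,255).astype(np.uint8),(750,600),interpolation=cv2.INTER_CUBIC))
s0=r.sense();print(s0["contact_force"],s0["wrist_torque"])
E
```

```text
t 24.15 pos [584.33 103.26  57.27] rpy [ 3.1416e+00 -1.0000e-04  2.9268e+00] F [-0.52  0.02  6.02] op 0.269
final-frame shift cm [-0.476  0.005  0.007] start-frame [-0.476  0.005  0.007] rotvec [ 0.     -0.0001 -0.0002]
[-1.31920927  0.83805618  6.13259737] [-0.03286756  0.29613809  0.04958964]
```

View pics/e11.png

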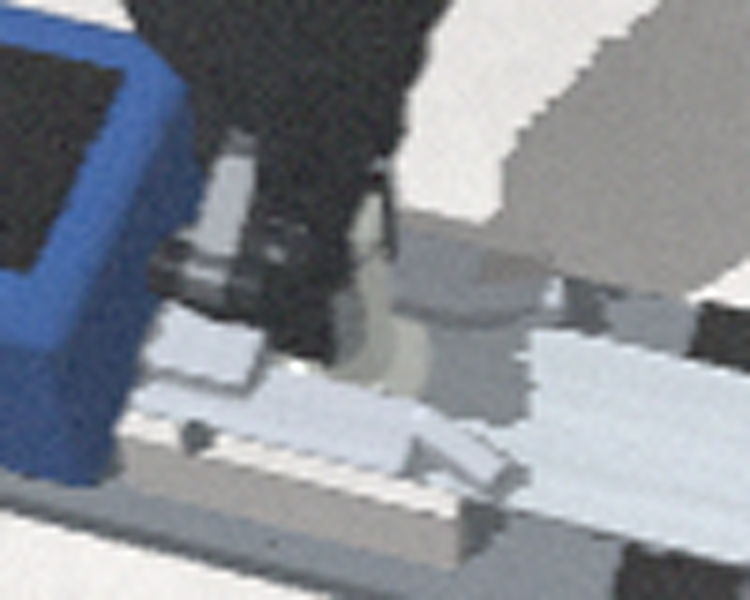

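The cartridge is well inside the slot, about 4.8 mm from the nominal end. I take small feeling steps from here.

Emit:
{"api": "jog_arm", "payload": {"increments": "-0.05 0 0 0 0 0 -1; -0.05 0 0 0 0 0 -1; -0.05 0 0 0 0 0 -1; -0.05 0 0 0 0 0 -1; -0.05 0 0 0 0 0 -1; 0 0 0 0 0 0 -1; 0 0 0 0 0 0 -1; 0 0 0 0 0 0 -1"}}

```text
clock: 25.0
eef_pos: [586.7, 102.7, 57.3]
tcp_rot: [3.142, -0.0, 2.927]
contact_force: [-2.7, 1.0, 5.9]
opening: 0.263
```

Emit:
{"api": "jog_arm", "payload": {"increments": "-0.05 0 0 0 0 0 -1; -0.05 0 0 0 0 0 -1; 0 0 0 0 0 0 -1; 0 0 0 0 0 0 -1; 0 0 0 0 0 0 -1; 0 0 0 0 0 0 -1; 0 0 0 0 0 0 -1; 0 0 0 0 0 0 -1"}}

```text
clock: 25.8
eef_pos: [587.7, 102.5, 57.2]
tcp_rot: [-3.142, -0.0, 2.927]
contact_force: [-2.3, 0.6, 5.5]
opening: 0.263
```

Emit:
{"api": "jog_arm", "payload": {"increments": "-0.03 0 0 0 0 0 -1; -0.03 0 0 0 0 0 -1; 0 0 0 0 0 0 -1; 0 0 0 0 0 0 -1; 0 0 0 0 0 0 -1; 0 0 0 0 0 0 -1; 0 0 0 0 0 0 -1; 0 0 0 0 0 0 -1"}}

```text
clock: 26.6
eef_pos: [588.2, 102.4, 57.2]
tcp_rot: [-3.142, -0.0, 2.927]
contact_force: [-2.2, 0.8, 5.8]
opening: 0.264
```

Emit:
{"api": "jog_arm", "payload": {"increments": "-0.03 0 0 0 0 0 -1; -0.03 0 0 0 0 0 -1; 0 0 0 0 0 0 -1; 0 0 0 0 0 0 -1; 0 0 0 0 0 0 -1; 0 0 0 0 0 0 -1; 0 0 0 0 0 0 -1; 0 0 0 0 0 0 -1"}}

```text
clock: 27.4
eef_pos: [588.8, 102.3, 57.2]
tcp_rot: [-3.142, -0.0, 2.927]
contact_force: [-1.8, 0.3, 6.7]
opening: 0.268
```

```bash
python3 go.py 589.0 102.3 57.2 2.927; python3 -c "
from rig import r
print(r.sense()['wrist_torque'])"
```

```text
t 27.4 pos [588.78 102.26  57.24] rpy [-3.1415e+00 -4.0000e-04  2.9268e+00] F [-1.83  0.28  6.68] op 0.268
final-frame shift cm [-0.021  0.008  0.004] start-frame [-0.021  0.008  0.004] rotvec [-0.0001 -0.0004 -0.0002]
[0.02504888 0.36461816 0.00390968]
```

Emit:
{"api": "jog_arm", "payload": {"increments": "-0.03 0 0 0 0 0 -1; -0.03 0 0 0 0 0 -1; -0.02 0 0 0 0 0 -1; 0 0 0 0 0 0 -1; 0 0 0 0 0 0 -1; 0 0 0 0 0 0 -1; 0 0 0 0 0 0 -1; 0 0 0 0 0 0 -1"}}

```text
clock: 28.2
eef_pos: [589.4, 102.1, 57.2]
tcp_rot: [-3.142, -0.001, 2.927]
contact_force: [-2.1, 0.6, 5.9]
opening: 0.267
```

Emit:
{"api": "jog_arm", "payload": {"increments": "-0.03 0 0 0 0 0 -1; -0.03 0 0 0 0 0 -1; -0.02 0 0 0 0 0 -1; 0 0 0 0 0 0 -1; 0 0 0 0 0 0 -1; 0 0 0 0 0 0 -1; 0 0 0 0 0 0 -1; 0 0 0 0 0 0 -1"}}

```text
clock: 29.0
eef_pos: [589.5, 102.1, 57.1]
tcp_rot: [-3.141, -0.002, 2.927]
contact_force: [-3.7, 2.3, 6.7]
opening: 0.27
```

```bash
python3 go.py 589.0 102.3 57.2 2.927; python3 -c "
from rig import r
print(r.sense()['wrist_torque'])"
```

```text
t 29.0 pos [589.53 102.11  57.06] rpy [-3.1414e+00 -2.0000e-03  2.9267e+00] F [-3.69  2.26  6.67] op 0.27
final-frame shift cm [ 0.056  0.007 -0.014] start-frame [ 0.056  0.007 -0.014] rotvec [-0.0002 -0.002  -0.0003]
[0.32836157 0.78407019 0.02271373]
```

The TCP stalled at dock x≈10.7, with 0.7 mm of command not followed and the force rising. That matches the end of the slot. One gentle confirming nudge.

Emit:
{"api": "jog_arm", "payload": {"increments": "-0.03 0 0 0 0 0 -1; -0.03 0 0 0 0 0 -1; 0 0 0 0 0 0 -1; 0 0 0 0 0 0 -1; 0 0 0 0 0 0 -1; 0 0 0 0 0 0 -1; 0 0 0 0 0 0 -1; 0 0 0 0 0 0 -1"}}

```text
clock: 29.8
eef_pos: [589.6, 102.1, 56.9]
tcp_rot: [-3.141, -0.003, 2.927]
contact_force: [-5.7, 2.1, 7.8]
opening: 0.266
```

```bash
python3 go.py 589.0 102.3 57.2 2.927
python3 - <<'E'
from h import *
for n in("side",):
    im=r.grab_frame(n); cv2.imwrite(f"pics/{n}12.png",cv2.cvtColor(im,cv2.COLOR_RGB2BGR))
s=cv2.imread("pics/side12.png")[210:290,175:275]
cv2.imwrite("pics/e12.png",cv2.resize(np.clip(s*1.5,0,255).astype(np.uint8),(750,600),interpolation=cv2.INTER_CUBIC))
s0=r.sense();print(s0["contact_force"],s0["wrist_torque"])
E
```

```text
t 29.8 pos [589.61 102.05  56.95] rpy [-3.1412e+00 -3.0000e-03  2.9266e+00] F [-5.66  2.05  7.84] op 0.266
final-frame shift cm [ 0.064  0.011 -0.025] start-frame [ 0.065  0.011 -0.025] rotvec [-0.0004 -0.003  -0.0004]
[-4.98586373  2.37557494  8.08468551] [0.43936264 1.0270977  0.02780757]
```

View pics/e12.png

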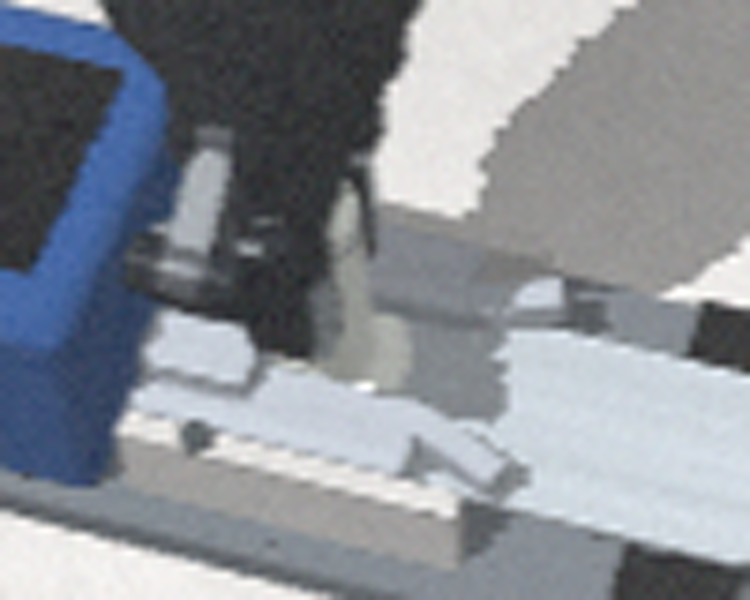

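The cartridge is home: 5–6 N, no more travel, and the tips stay about 8 mm above the stop block. I take back the excess push, then open.

Emit:
{"api": "jog_arm", "payload": {"increments": "0.05 0 0 0 0 0 -1; 0.04 0 0 0 0 0 -1; 0 0 0 0 0 0 -1; 0 0 0 0 0 0 -1; 0 0 0 0 0 0 -1; 0 0 0 0 0 0 -1; 0 0 0 0 0 0 -1; 0 0 0 0 0 0 -1"}}

```text
clock: 30.65
eef_pos: [589.5, 102.1, 57.0]
tcp_rot: [-3.141, -0.002, 2.927]
contact_force: [-4.5, 0.4, 5.5]
opening: 0.269
```

Emit:
{"api": "jog_arm", "payload": {"increments": "0 0 0 0 0 0 0; 0 0 0 0 0 0 0.2; 0 0 0 0 0 0 0.4; 0 0 0 0 0 0 0.6; 0 0 0 0 0 0 0.8; 0 0 0 0 0 0 1; 0 0 0 0 0 0 1; 0 0 0 0 0 0 1"}}

```text
clock: 31.45
eef_pos: [590.3, 102.0, 57.2]
tcp_rot: [3.142, 0.0, 2.927]
contact_force: [0.3, -0.3, -0.2]
opening: 0.998
```

```bash
python3 go.py 589.0 102.3 57.2 2.927
python3 - <<'E'
from h import *
for n in("side",):
    im=r.grab_frame(n); cv2.imwrite(f"pics/{n}13.png",cv2.cvtColor(im,cv2.COLOR_RGB2BGR))
s=cv2.imread("pics/side13.png")[190:290,165:290]
cv2.imwrite("pics/e13.png",cv2.resize(np.clip(s*1.5,0,255).astype(np.uint8),(750,600),interpolation=cv2.INTER_CUBIC))
E
```

```text
t 31.45 pos [590.25 101.97  57.18] rpy [3.1416 0.     2.9268] F [ 0.25 -0.34 -0.17] op 0.998
final-frame shift cm [ 0.13   0.006 -0.002] start-frame [ 0.13   0.006 -0.002] rotvec [ 0.      0.     -0.0002]
```

View pics/e13.png

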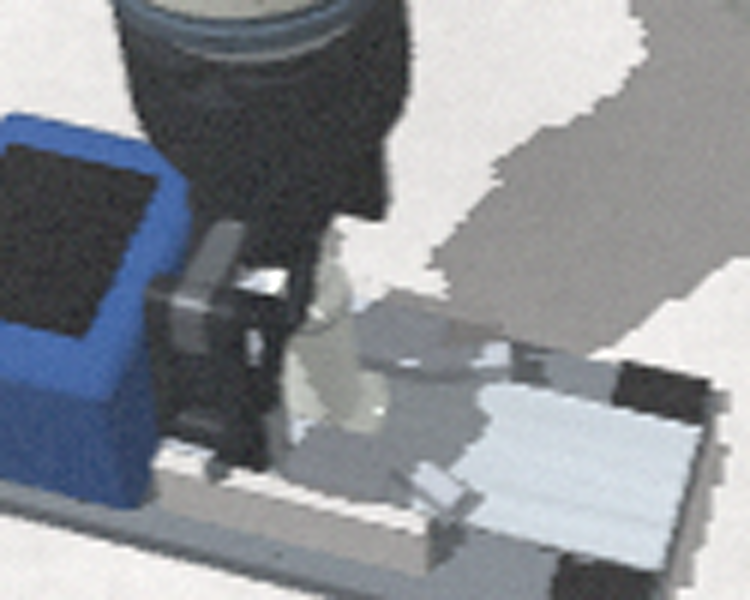

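Released: forces are near zero and the cartridge is standing. I retreat straight up.

Emit:
{"api": "jog_arm", "payload": {"increments": "0 0 -0.5 0 0 0 1; 0 0 -1 0 0 0 1; 0 0 -2 0 0 0 1; 0 0 -2.5 0 0 0 1; 0 0 -3 0 0 0 1; 0 0 -3 0 0 0 1; 0 0 -3 0 0 0 1; 0 0 -3 0 0 0 1"}}

```text
clock: 32.3
eef_pos: [590.1, 101.9, 239.5]
tcp_rot: [3.141, 0.001, 2.927]
contact_force: [1.2, 0.6, 0.1]
opening: 0.999
```

Emit:
{"api": "jog_arm", "payload": {"increments": "2 0 0 0 0 0 1; 4 -3 0 0 0 0 1; 4 -3 0 0 0 0 1; 4 -3 0 0 0 0 1; 4 -3 0 0 0 0 1; 2 -3 0 0 0 0 1; 0 0 0 0 0 0 1; 0 0 0 0 0 0 1"}}

```text
clock: 33.1
eef_pos: [363.2, -2.2, 238.2]
tcp_rot: [3.141, 0.003, 2.925]
contact_force: [0.9, 0.1, -0.1]
opening: 1.001
```

```bash
python3 go.py 589.0 102.3 57.2 2.927
python3 - <<'E'
from h import *
for n in("side","top"):
    im=r.grab_frame(n); cv2.imwrite(f"pics/{n}14.png",cv2.cvtColor(im,cv2.COLOR_RGB2BGR))
s=cv2.imread("pics/side14.png")[200:290,160:280];t=cv2.imread("pics/top14.png")[80:200,150:250]
cv2.imwrite("pics/e14.png",np.clip(np.hstack([cv2.resize(s,(400,300)),cv2.resize(t,(400,300)) if 0 else cv2.resize(t,(250,300))])*1.5,0,255).astype(np.uint8))
E
```

```text
t 33.1 pos [363.16  -2.25 238.24] rpy [3.1409e+00 2.5000e-03 2.9253e+00] F [ 0.89  0.05 -0.13] op 1.001
final-frame shift cm [-19.839  15.024  18.104] start-frame [-19.767  15.045  18.165] rotvec [ 0.0007  0.0025 -0.0017]
```

View pics/e14.png

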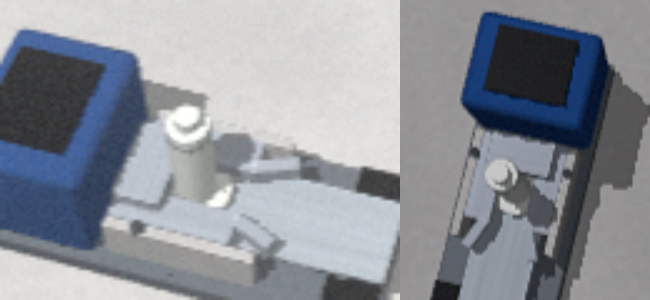

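View pics/top14.png

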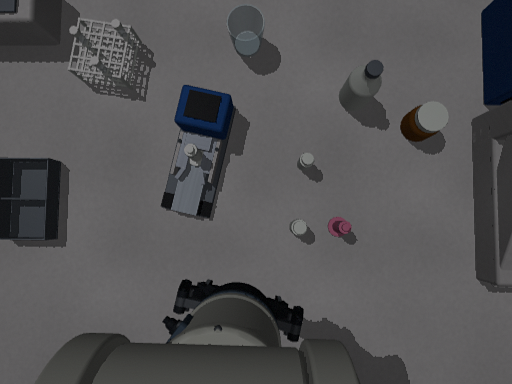

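The pictures show the cartridge upright at the slot's end against the stop block, and the vials and pink piece unmoved. I check its top by triangulation.

Run:
```python
from h import *
for n,(x0,y0,x1,y1) in(("side",(200,222,240,268)),("top",(178,138,216,172))):
    im=cv2.imread(f"pics/{n}14.png")[y0:y1,x0:x1]
    f=20 if 0 else 14
    a=cv2.resize(np.clip(im*1.5,0,255).astype(np.uint8),None,fx=f*.9//1,fy=f*.9//1,interpolation=cv2.INTER_NEAREST);f=12
    for k in range(0,x1-x0,5): cv2.putText(a,str(x0+k),(k*f,8),0,.3,(0,0,255)); a[:,k*f]=0
    for k in range(0,y1-y0,5): cv2.putText(a,str(y0+k),(0,k*f+8),0,.3,(0,0,255)); a[k*f]=0
    cv2.imwrite(f"pics/f_{n}.png",a)
d=np.array([np.cos(-.2148),np.sin(-.2148)]);o=np.array([579.2,104.4])
for z in (26,102): 
    X=np.r_[o+10*d,z]; print(z,proj("side",X),proj("top",X))
```

```text
26 [218.46485274 257.58682852] [196.95231566 156.07316762]
102 [215.15772347 234.00700129] [189.58930819 148.75132518]
```

View pics/f_side.png

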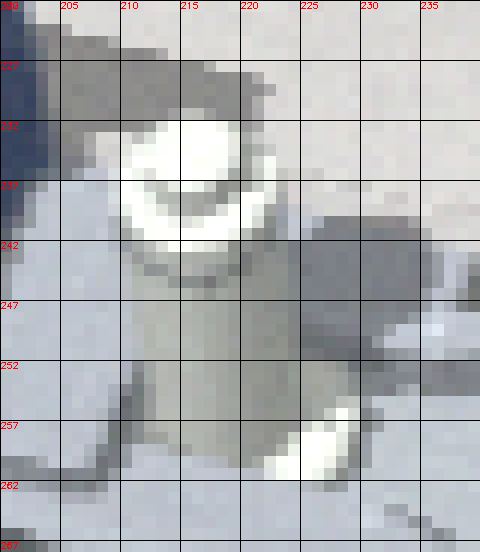

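View pics/f_top.png

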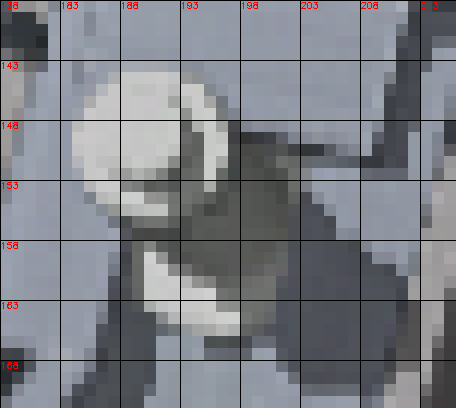

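The predicted nozzle-top positions for an upright, seated cartridge are side (215.2,234.0) and top (189.6,148.8). I see about (215,234) and (189.5,148.5), so it is upright and home. Handing in.

```bash
python3 -c "
from rig import r
print(r.sign_off()); print(r.sense()['clock'])"
```

```text
the job is handed in; nothing more can be done
None
the job is handed in; nothing more can be done
```

The cartridge is loaded in the dock, fully home and upright, and I handed the job in at about 33 s.

**What I did:**
- I gripped the white flanged cartridge and set it on the front of the tray. The tray top was felt at about z 29, so the head sits roughly 11 mm low.
- I pressed the tray down about 3.7 mm, at roughly 6 N, and slid the cartridge in along the slot with 1–3 N resistance.
- It stopped at about dock x +10.7, with no more than about 6 N push, and I released it and withdrew.

**Last checks:**
- **Position:** The nozzle top is within about 1 px in both views of where an upright, seated cartridge should appear.
- **Surroundings:** The vials and the pink piece are unmoved in the top view. I did not measure the other things on the bench.
- **Robot:** The gripper is clear of everything, and the force readings were near zero after release.

**What disagreed:** The cameras first put the tray at about 28 mm and the stop block at about 46 mm. Contact gave about 29 mm for the tray, which puts the block at about 49 mm. I went by the felt height. The spring holding the flange up against the plate was not measured directly.

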